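# Put the filter on bypass and pull its vent cap

## Robot

A 6-joint arm with a two-finger parallel gripper is mounted at the origin on the work surface. World frame = base frame: x ahead of the robot, y to its left, z up, the work surface at z = 0. Lengths are in m, angles in degrees, forces in N, time in s.
With the tool pointing down it reaches from about 0.35 to 0.8 m from the base axis. Payload 7.3 kg.
Tool frame: the origin (TCP) lies midway between the tips of the shut fingers; the grasp point (between the pads) lies 19 mm behind it; z points along the fingers, y is the line along which they close (so a half turn about z gives the same grasp; the last joint's range is limited). The gripper opens to 85 mm and grips with 20 to 120 N. Pads are 22 mm wide; open, the fingers measure 114 mm over their backs; the gripper's body (76 mm by 85 mm) begins 54 mm behind the grasp point. The pads swing forward as they close: fully open they stand 13 mm farther back than shut.
Start: joints at [-8.365, 19.595, 87.324, -0, 73.075, -8.365], TCP at [0.525, 0, 0.231] pointing down, gripper open.
Joint ranges: [-145.02, 145.02], [-44.19, 115.74], [2.07, 154.8], [-57.11, 237.11], [16.16, 152.29], [-177.93, 177.93]. Speed limits (degrees/s): [147.25, 147.25, 180, 180, 180, 180].

## Interface

Orientations are given as a 3x3 rotation matrix whose columns are the frame's x, y, z axes.
In Python, from rig import robot gives the robot as it stands.
- The arm moves only by the tool drive_effector, called after ">>>" as name([rows], argument=value, ...), one row to a line, values as JSON. Schema: {"type":"object","properties":{"rows":{"type":"array","items":{"type":"array","items":{"type":"number"},"minItems":7,"maxItems":7},"minItems":1,"maxItems":10},"clamp_n":{"type":"number"},"only":{"type":"string"},"quiet":{"type":"boolean"},"lines":{"type":"string"}},"required":["rows"],"additionalProperties":false}. rows is a list of rows, 1 to 10 of them, each of 7 numbers: dx, dy, dz in normalised numbers (1 is 800 mm), then a rotation vector rx, ry, rz in parts of the range, where 1.0 means 180 degrees, then the finger opening in m; each row is the pose to reach, as a shift and turn from the pose commanded when the call began, along the tool's axes at that moment; what a row does not reach only later rows make up. A row lasts 1/12 s, in which the tool goes at most 0.0417 m and 7.16 degrees, less where a joint would pass 70% of its speed; a pose out of reach is approached as far as the arm can. The fingers move at their own pace and stop on an object; clamp_n is the grip in N (left out, the last holds). Time passes only in rows, so rows that do not move let the fingers close. The tool returns the time, the measured TCP pose, the force, the opening and the grip force at its end. only (a regular expression) keeps the lines of the reply that match it, lines (a string "A,B") keeps lines A to B, and quiet returns only ok. Input that does not fit is refused with a message, and nothing moves.
- robot.read_state(): the state, without advancing time (a new reading comes with each control period).
- robot.get_image(name): name is "scene" or "side" or "wrist"; returns a dict with "frame" (400x640x3 uint8, blue, green, red), "fx", "fy", "cx", "cy" (pixels), "dist_coeffs" ([k1, k2, p1, p2, k3] as OpenCV has them; the pictures are not rectified), "eye" and "rotation" of the camera in the world. Camera axes: x right, y up, looking along -z (the intrinsics and any distortion apply to the point x, -y, -z); pixel columns grow to the right and rows downward; lengths in m; the calibration is good to about 2 mm. A picture is of the moment at which its call begins. There is no depth.
- robot.hand_in(): hands the job in; it is judged then, once.
The state is a dict: "time_s": time; "joint_pos": joint angles; "joint_vel": joint speeds; "effort": joint torques, N m; "eef_pos": TCP position; "tcp_rot": TCP orientation; "ft_force": force on the tool from outside, world axes, zero at the start; "moment": the same for the moment, N m; "width": finger opening in m; "grasp_force": force on a finger pad.
Only numpy, scipy, OpenCV 4.12 (cv2) and the standard library are available. Lean on these libraries where they do the work, as an engineer would, in place of code of your own. Each camera call takes 0.05 s, during which the arm holds its last target. There are 200 camera calls.

## Task

Get the filter ready for servicing. First put it on bypass: turn the bypass valve's handwheel clockwise until the pointer on its far rim stands right over the middle of the bright metal marker clip on the black dial collar. Then hook the puller under the flange of the filter's vent cap (do not touch the cap with the fingers), pull the cap off, set it down the right way up on the rubber mat without tipping it over, draw the puller clear and leave it standing on its feet beside the cap, with the other things on the worktop left where they stand.

Things in the scene. Friction and masses are not known exactly. Their poses are not given: they have to be found in the camera images.
- valve: Bypass valve, black plastic, fixed. Origin: on the handwheel's vertical axis at worktop level; +x points to its far side (roughly away from the robot, yaw within 0.35 rad). Its pipe runs along its y, at 85 mm either side bends down into the worktop (top 74 mm). Under the wheel a black dial collar 120 mm across, 119 to 130 mm high, white ticks every 0.2 rad on its far half.
- handwheel (a joint): Angle of the blue handwheel (rad): direction of its pointer seen from its axis, from the valve's +x, growing counter-clockwise from above; stops at -1.6 and 1.6. It starts between 0.4 and 1.1 and must go clockwise (down in value). It takes 0.22 N m (4 N at the rim) and stays where it is left; no click or stop at the mark.
- wheel_hub (a point): On the wheel's axis at its rim's middle height, 165 mm above the worktop. Rim: round bar 14 mm thick on a circle of 58 mm radius. Three spokes 11 mm thick in its plane, at 60, 180 and 300 degrees from the pointer, hub radius 15 mm. At 120 and 240 degrees from the pointer the rim is free for a finger inside and one outside, down to 138 mm above the worktop.
- pointer (a point): Lower tip of the pointer, a blade 8 mm wide on the outside of the wheel's rim, hanging down to 142 mm above the worktop, 68.5 mm from the wheel's axis. It stays on the half of the rim that looks away from the robot.
- mark (a point): Ridge in the middle of the marker clip, a bright metal saddle 16 mm wide astride the dial collar's edge on its far half, fixed, 0 to 0.8 rad clockwise of the valve's +x. The point is 68.5 mm from the wheel's axis, 137.5 mm above the worktop: the pointer's tip stands 4.5 mm above it when set.
- filter: Filter housing, fixed: clear bowl, blue head 120 mm across, flat top at 150 mm. Origin: on its vertical axis at worktop level; +x points to the side with the pressure gauge (away from the robot, yaw within 0.45 rad). The gauge fills x 66 to 92 mm, y within 25 mm, up to 221 mm high. The side facing the robot is free above 150 mm. Pipes along its y to 88 mm either side, top 139 mm.
- spigot (a point): Top centre of the vent spigot in the middle of the filter head's top: 28 mm across, standing 22 mm above the head (172 mm above the worktop). The cap sits on it at the start.
- cap: Black mushroom vent cap, 60 g, snug on the spigot: about 12 N straight up moves it, after 2 to 5 mm it pops free by 10 mm; 22 mm up it is clear. Origin: centre of its underside, z up; yaw does not matter. Skirt 40 mm across, 26 mm high; then a flange 64 mm across from 26 to 32 mm; low dome to 40 mm. It starts with its underside on the head's top, so a gap 26 mm high is free under the flange.
- puller: Cap puller, steel, 250 g, standing loose on its feet. Origin: between the feet at their underside, z up. Two legs, 30 mm along x, 6 mm thick, inner faces 74 mm apart in y; at their bottom, feet 6 mm thick point inwards and leave a slot 49 mm wide for the cap's skirt, open to +x and -x. Bridge over the legs at 46 to 54 mm, 86 mm long. It slides along its x over the cap, then lifts under the flange.
- puller_grip (a point): Middle of the puller's grey T-grip, 76 mm above the feet's underside: a block 20 mm along the puller's x, 64 mm along its y, from 54 to 98 mm height. Take it from above across its 20 mm, fingertips above the bridge.
- mat: Black rubber mat fixed on the worktop, 150 mm along its x, 170 mm along its y, 4 mm thick. Origin: centre of its underside at worktop level. When the cap stands on it the puller's feet (6 mm) have 26 mm of height under the flange to slide out along the puller's x.
- jar_large: Bystander: jar with green lid, 84 mm across, 115 mm high, between valve and filter. Origin: centre of its underside.
- jar_small: Bystander: jar with blue lid, 66 mm across, 85 mm high, in front of the robot. Origin: centre of its underside.
- jar_side: Bystander: jar with green lid, 74 mm across, 100 mm high, at one side. Origin: centre of its underside.
- bottle_white: Bystander: white bottle, 60 mm across, 170 mm high, at one side. Origin: centre of its underside.
- spray_can: Bystander: spray can, 57 mm across, 190 mm high, behind the large jar. Origin: centre of its underside.
- cartridge: Bystander: spare white filter cartridge standing on end, 58 mm across, 125 mm high, with grey end caps, near the middle. Origin: centre of its underside.

How it is judged:
By the outcome, as a careful person would: the job done as asked, in the order asked, and still so for the second after the job is handed in, with the robot touching nothing.
It also fails if it takes over 72 s, if anything falls off the work surface, if the arm or the gripper's body presses on something with over 40 N, if the wrist force passes 120 N, or if a joint passes its speed limit or range.

## Working session

There is one attempt and no reset: what is moved stays moved. The work goes in short steps, Python scripts to look and compute and a tool call to move; the robot and the scene stay as the last step left them, time stands still between calls to the robot, and variables do not carry over. Pictures are saved under pics/ and viewed, at most 10 in all, crops included, and the job is handed in when it is done.

```bash
ls; mkdir -p pics
```

Create h.py:
```python
import numpy as np, cv2
from rig import robot
def cam(n):
    d=robot.get_image(n); return d
def ray(d,u,v):
    K=np.array([[d['fx'],0,d['cx']],[0,d['fy'],d['cy']],[0,0,1]],float)
    p=cv2.undistortPoints(np.array([[[u,v]]],float),K,np.array(d['dist_coeffs'],float))[0,0]
    r=np.array(d['rotation']).reshape(3,3)@np.array([p[0],-p[1],-1.]); return np.array(d['eye']),r/np.linalg.norm(r)
def onz(d,u,v,z):
    e,r=ray(d,u,v); return e+r*(z-e[2])/r[2]
def proj(d,P):
    K=np.array([[d['fx'],0,d['cx']],[0,d['fy'],d['cy']],[0,0,1]],float)
    c=(np.atleast_2d(P)-np.array(d['eye']))@np.array(d['rotation']).reshape(3,3)
    c=c*[1,-1,-1]
    return cv2.projectPoints(c.reshape(-1,1,3),np.zeros(3),np.zeros(3),K,np.array(d['dist_coeffs'],float))[0][:,0]
def tri(d1,p1,d2,p2):
    e1,r1=ray(d1,*p1);e2,r2=ray(d2,*p2)
    s=np.linalg.lstsq(np.c_[r1,-r2],e2-e1,rcond=None)[0]
    a,b=e1+s[0]*r1,e2+s[1]*r2; return (a+b)/2,np.linalg.norm(a-b)
def totool(v):
    return np.array(robot.read_state()['tcp_rot']).reshape(3,3).T@np.array(v)
```

Run:
```python
from h import *
import pickle
D={n:cam(n) for n in("scene","side","wrist")}
pickle.dump(D,open('D0.pkl','wb'))
for n,d in D.items():
    cv2.imwrite(f'pics/{n}0.png',d['frame']); print(n,d['fx'],np.round(d['eye'],3),np.round(d['rotation'],2).tolist())
s=robot.read_state();print(s['eef_pos'],np.round(s['tcp_rot'],3).tolist(),s['time_s'])
```

```text
pics
rig.py
scene 458.04978388733394 [ 1.324 -0.268  1.316] [[0.33, -0.77, 0.54], [0.94, 0.27, -0.19], [0.0, 0.57, 0.82]]
side 377.4096759884286 [-0.066 -0.682  0.731] [[0.76, 0.35, -0.55], [-0.65, 0.44, -0.62], [0.02, 0.83, 0.56]]
wrist 295.426280714501 [0.525 0.074 0.374] [[1.0, 0.0, 0.0], [-0.0, 0.96, 0.29], [-0.0, -0.29, 0.96]]
[5.24702566e-01 7.31785528e-05 2.30784331e-01] [[-0.0, 1.0, -0.001], [1.0, 0.0, 0.0], [0.0, -0.001, -1.0]] 0.15
```

View pics/scene0.png

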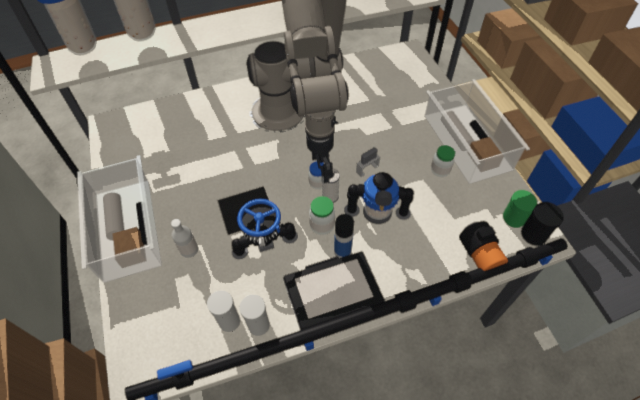

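View pics/side0.png

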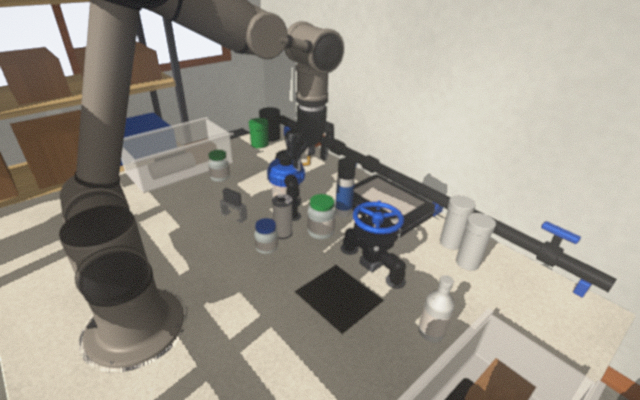

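Scene: valve wheel at (260,217), mat (245,210) partly behind it, filter head (381,190), cap (382,181), puller (368,160), jars (322,207), (317,170), (446,155), can (345,232), cartridge (331,183). In the side view: wheel (378,218), mat (340,298), puller (233,203).

Run:
```python
from h import *
import pickle
D=pickle.load(open('D0.pkl','rb'))
c=lambda f,x0,x1,y0,y1,k:cv2.resize(f[y0:y1,x0:x1],None,fx=k,fy=k,interpolation=cv2.INTER_CUBIC)
a=c(D['scene']['frame'],215,305,185,260,8)[:, :]
a=c(D['scene']['frame'],215,305,190,260,4); b=c(D['scene']['frame'],340,430,140,210,4)
e=c(D['side']['frame'],335,425,190,260,4); g=c(D['side']['frame'],215,305,140,210,4)
im=np.vstack([np.hstack([a,b]),np.hstack([e,g])]); cv2.imwrite('pics/crop0.png',im)
sc,sd=D['scene'],D['side']
for n,p,q in [('hub',(260,217),(378,216)),('cap',(382,181),(285,157)),('puller',(370,154),(233,195)),('jarL',(322,207),(321,203)),('jarS',(317,168),(265,227)),('cart',(331,180),(283,202)),('jarside',(446,153),(217,156)),('can',(344,218),(346,160)),('bottle',(176,223),(446,283))]:
    P,r=tri(sc,p,sd,q); print(n,P.round(3),r.round(3))
for p in [(339,266),(297,292),(344,332),(383,297)]: print('mat',onz(sd,*p,.004).round(3))
```

```text
hub [ 0.574 -0.207  0.165] 0.002
cap [0.576 0.187 0.172] 0.0
puller [0.397 0.227 0.082] 0.007
jarL [ 0.562 -0.007  0.103] 0.001
jarS [0.387 0.035 0.075] 0.003
cart [0.473 0.057 0.109] 0.006
jarside [0.484 0.483 0.087] 0.004
can [0.68  0.019 0.197] 0.003
bottle [ 0.509 -0.45   0.161] 0.002
mat [ 0.495 -0.161  0.004]
mat [ 0.347 -0.161  0.004]
mat [ 0.354 -0.323  0.004]
mat [ 0.503 -0.312  0.004]
```

View pics/crop0.png

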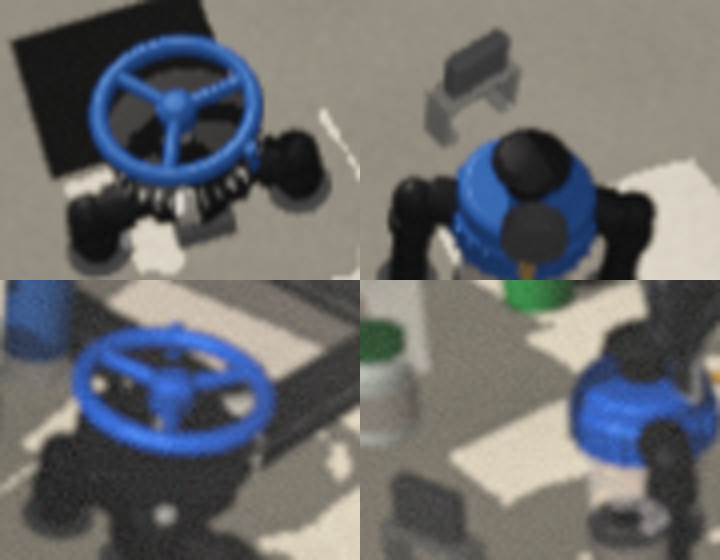

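Crop: pointer tip at scene px (278,229), clip (261,241), hub (258,215.5); puller stands with its slot facing the camera; cap on the filter.

Run:
```python
from h import *
import pickle
D=pickle.load(open('D0.pkl','rb'))
sc,sd=D['scene'],D['side']
def blue(d,z,guess,r=.09,extra=0):
    hsv=cv2.cvtColor(d['frame'],cv2.COLOR_BGR2HSV)
    m=cv2.inRange(hsv,(100,120,50),(125,255,255))
    u,v=proj(d,guess)[0]
    n,l,st,c=cv2.connectedComponentsWithStats(m)
    k=1+np.argmin(np.hypot(*(c[1:]-[u,v]).T)+(st[1:,4]<200)*1e3)
    return (l==k).astype(np.uint8),st[k]
hub=np.array([.574,-.207,.165])
for d in(sc,sd):
    m,st=blue(d,.165,hub)
    cs=cv2.findContours(m,cv2.RETR_EXTERNAL,cv2.CHAIN_APPROX_NONE)[0]; c=max(cs,key=len)[:,0]
    P=np.array([onz(d,*p,.165) for p in c]); 
    # robust circle fit
    from scipy.optimize import least_squares
    s=least_squares(lambda q:np.hypot(P[:,0]-q[0],P[:,1]-q[1])-q[2],[.574,-.207,.065],loss='soft_l1',f_scale=.001)
    print(st,s.x.round(4))
tip=onz(sc,278,229,.145);mk=onz(sc,261.2,241.2,.1375)
print(tip,mk)
H=hub[:2]
for n,p in(('tip',tip),('mk',mk)): v=p[:2]-H;print(n,np.degrees(np.arctan2(v[1],v[0])),np.hypot(*v))
```

```text
[237 198  43  39 870] [ 0.5706 -0.2102  0.0657]
[353 202  51  32 883] [ 0.5691 -0.2086  0.066 ]
[ 0.61941194 -0.16539283  0.145     ] [ 0.63867217 -0.22312898  0.1375    ]
tip 42.496430331662715 0.06159059412247165
mk -14.003664394634612 0.06665308319197671
```

Careful with the scale: shifts go in shares of 800 mm and turns go in shares of 180 degrees. That gives: -0.1905 m / 0.8 = -0.2381, -0.02 m / 0.8 = -0.025, 18.6 degrees / 180 = 0.1033.

>>> drive_effector([
  [-0.0475,-0.0025,-0.0063,0,0,0.0278,0.03],
  [-0.095,-0.005,-0.0125,0,0,0.0556,0.03],
  [-0.1425,-0.0075,-0.0188,0,0,0.0833,0.03],
  [-0.19,-0.01,-0.025,0,0,0.1033,0.03],
  [-0.2381,-0.0125,-0.025,0,0,0.1033,0.03],
  [-0.2381,-0.0125,-0.025,0,0,0.1033,0.03],
  [-0.2381,-0.0125,-0.025,0,0,0.1033,0.03],
], clamp_n=40)

```text
time_s: 0.73
eef_pos: [0.5145, -0.1922, 0.2507]
tcp_rot: [[0.322, 0.947, -0.001], [0.947, -0.322, 0.001], [0.0, -0.001, -1.0]]
ft_force: [0.7, 0.4, -1.2]
width: 0.0297
grasp_force: 0.0
```

Run:
```python
from h import *
import pickle
d=cam('wrist'); pickle.dump(d,open('W1.pkl','wb')); cv2.imwrite('pics/w1.png',d['frame'])
print(proj(d,[[.570,-.209,.165],[.6194,-.1654,.145],[.6387,-.2231,.1375]]))
```

```text
[[392.08341241 199.9568086 ]
 [430.50531912 126.67697325]
 [462.6043983  181.36148599]]
```

View pics/w1.png

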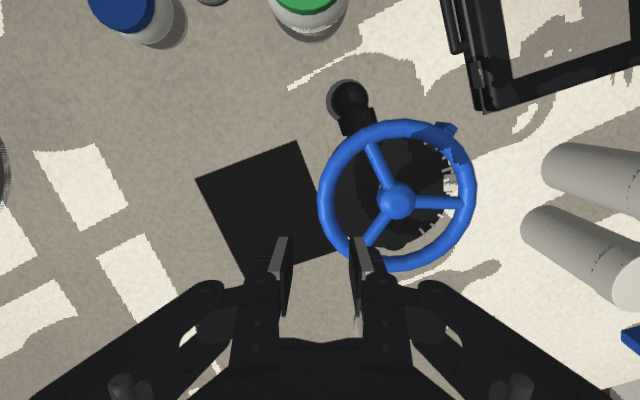

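Wrist: hub (397,201), pointer at (449,128), opposite spoke meeting rim near (358,252), collar ticks at (450,180).

Add to h.py:
```python
from scipy.optimize import least_squares
def wheel(d,guess=(.570,-.209),zo=.165):
    """hub from rim circle fit, pointer angle from spokes (3-fold) on plane z=.165"""
    hsv=cv2.cvtColor(d['frame'],cv2.COLOR_BGR2HSV)
    m=cv2.inRange(hsv,(100,120,50),(125,255,255))
    v,u=np.nonzero(m); uv=np.c_[u,v]
    P=np.array([onz(d,*p,zo)[:2] for p in uv])
    k=np.hypot(*(P-guess).T)<.085; P=P[k]
    c=np.array(guess)
    for _ in range(10):   # rim band centroid-free circle fit
        r=np.hypot(*(P-c).T); R=P[(r>.048)&(r<.067)]
        s=least_squares(lambda q:np.hypot(R[:,0]-q[0],R[:,1]-q[1])-q[2],[*c,.058],loss='soft_l1',f_scale=.003); c=s.x[:2]
    r=np.hypot(*(P-c).T); S=P[(r>.022)&(r<.047)]-c
    a=np.arctan2(S[:,1],S[:,0])
    ph=np.angle(np.exp(3j*a).mean())/3   # spokes at ph+k*120
    return c,s.x[2],np.degrees(ph)+60, P,c
```

Run:
```python
from h import *
import pickle
for f,k in(('D0.pkl','scene'),('D0.pkl','side'),('W1.pkl',None)):
    d=pickle.load(open(f,'rb')); d=d[k] if k else d
    c,r,a,P,_=wheel(d); print(c.round(4),r.round(4),a, [ (a+k*120+180)%360-180 for k in range(3)])
d=pickle.load(open('W1.pkl','rb'))
p=onz(d,450,128,.155)[:2]-wheel(d)[0]; print(np.degrees(np.arctan2(p[1],p[0])),np.hypot(*p))
im=cv2.resize(d['frame'][95:275,300:500],None,fx=4,fy=4,interpolation=cv2.INTER_CUBIC)[:600];
sc=pickle.load(open('D0.pkl','rb'))['scene']['frame'][185:255,225:300]
cv2.imwrite('pics/c2.png',np.hstack([cv2.resize(d['frame'][110:230,410:490],(400,600),interpolation=cv2.INTER_CUBIC),cv2.resize(sc,(400,373),interpolation=cv2.INTER_CUBIC)[:,:].copy() if 0 else cv2.copyMakeBorder(cv2.resize(sc,(400,373),interpolation=cv2.INTER_CUBIC),0,227,0,0,cv2.BORDER_CONSTANT)]))
```

```text
[ 0.5713 -0.211 ] 0.0579 37.775691018692584 [np.float64(37.775691018692584), np.float64(157.77569101869256), np.float64(-82.22430898130744)]
[ 0.5707 -0.2098] 0.0581 38.15471760258055 [np.float64(38.15471760258055), np.float64(158.15471760258055), np.float64(-81.84528239741945)]
[ 0.5729 -0.2106] 0.0584 39.18173086210349 [np.float64(39.18173086210351), np.float64(159.1817308621035), np.float64(-80.8182691378965)]
35.27590905442533 0.07088386769455603
```

View pics/c2.png

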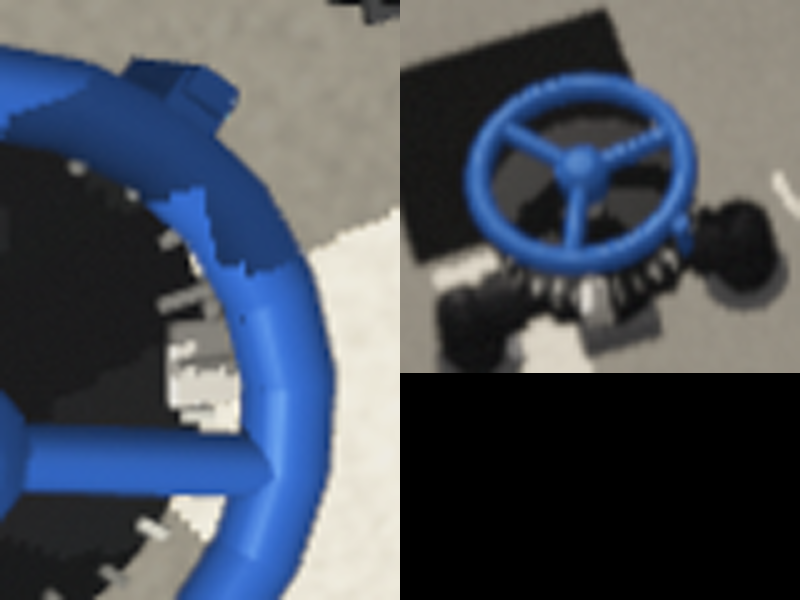

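Crop: clip spans about (165–240, 320–430) inside the rim, and in the scene view it is centred on about px (262,241). Next, grip the rim.

Converted, 0.104 m / 0.8 = 0.13, 0.085 m / 0.8 = 0.1063, 2.7 degrees / 180 = 0.015.

>>> drive_effector([
  [0.005,0.0025,0.0375,0,0,0.015,0.03],
  [0.005,0.0025,0.075,0,0,0.015,0.03],
  [0.005,0.0025,0.1063,0,0,0.015,0.03],
  [0.005,0.0025,0.13,0,0,0.015,0.03],
  [0.005,0.0025,0.13,0,0,0.015,0.03],
  [0.005,0.0025,0.13,0,0,0.015,0.0],
  [0.005,0.0025,0.13,0,0,0.015,0.0],
  [0.005,0.0025,0.13,0,0,0.015,0.0],
  [0.005,0.0025,0.13,0,0,0.015,0.0],
], clamp_n=40)

```text
time_s: 1.53
eef_pos: [0.5204, -0.1877, 0.1481]
tcp_rot: [[0.363, 0.932, 0.005], [0.932, -0.363, -0.002], [-0.0, 0.005, -1.0]]
ft_force: [9.0, -3.3, -14.0]
width: 0.0135
grasp_force: 38.8
```

Run:
```python
from h import *
H=np.array([.5718,-.2105]); s=robot.read_state(); R=np.array(s['tcp_rot']).reshape(3,3); p=np.array(s['eef_pos'])
print(wheel(cam('side'))[:3])
v=p[:2]-H; print(np.hypot(*v),np.degrees(np.arctan2(v[1],v[0])))
for a in (8,16,24,32,40,46):
    t=np.radians(-a); w=np.array([[np.cos(t),-np.sin(t)],[np.sin(t),np.cos(t)]])@v-v
    print(a,(R.T@[*w,0]).round(4))
```

```text
(array([ 0.57100335, -0.2113472 ]), np.float64(0.057634175846458094), np.float64(39.95638203952552))
0.056242637601308126 156.07019659306067
8 [0.0078 0.0009 0.    ]
16 [0.0154 0.0029 0.    ]
24 [0.0226 0.0059 0.    ]
32 [0.0294 0.0099 0.    ]
40 [0.0355 0.0148 0.0001]
46 [0.0396 0.019  0.0001]
```

Converted, 0.0371 m / 0.8 = 0.0464, 0.0306 m / 0.8 = 0.0383, 40 degrees / 180 = 0.2222.

>>> drive_effector([
  [0.005,0.0001,0,0,0,0.0222,0],
  [0.01,0.0008,0,0,0,0.0444,0],
  [0.015,0.0016,0,0,0,0.0667,0],
  [0.0199,0.0028,0,0,0,0.0889,0],
  [0.0294,0.0063,0,0,0,0.1333,0],
  [0.034,0.0085,0,0,0,0.1556,0],
  [0.0383,0.011,0,0,0,0.1778,0],
  [0.0425,0.0138,0,0,0,0.2,0],
  [0.0464,0.0169,0,0,0,0.2222,0],
  [0.0464,0.0169,0,0,0,0.2222,0],
])

```text
time_s: 2.42
eef_pos: [0.5464, -0.1595, 0.1481]
tcp_rot: [[0.878, 0.478, 0.004], [0.478, -0.878, -0.005], [0.001, 0.006, -1.0]]
ft_force: [7.2, -9.8, -14.2]
width: 0.0132
grasp_force: 39.9
```

Run:
```python
from h import *
import pickle
D={n:cam(n) for n in("scene","side","wrist")};pickle.dump(D,open('D2.pkl','wb'))
for d in D.values(): print(wheel(d)[:3])
w=D['wrist']; q=proj(w,[[.639,-.222,.1375]])[0]; print(q)
s=D['scene']['frame'][205:255,235:295]
x,y=int(q[0]),int(q[1]); x=min(max(x,60),580); y=min(max(y,60),340)
cv2.imwrite('pics/c3.png',np.hstack([cv2.resize(w['frame'][y-60:y+60,x-60:x+60],(400,400),interpolation=cv2.INTER_CUBIC),cv2.copyMakeBorder(cv2.resize(s,(400,333),interpolation=cv2.INTER_CUBIC),0,67,0,0,0)]));print(x,y)
```

```text
(array([ 0.57035572, -0.21009131]), np.float64(0.058374514772500455), np.float64(1.2515976962999744))
(array([ 0.57011537, -0.20920209]), np.float64(0.05808128020004857), np.float64(3.7339425927541257))
(array([ 0.57207185, -0.21053874]), np.float64(0.058816298879904055), np.float64(0.3427766700067636))
[508.32549487 152.87553753]
508 152
```

View pics/c3.png

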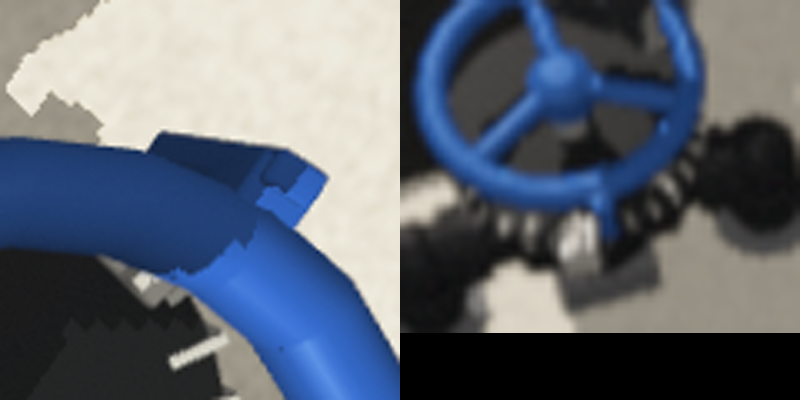

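Scene: pointer tip at about (266.5,240), clip centre about (262,241), so some degrees remain.

Run:
```python
from h import *
import pickle
D=pickle.load(open('D2.pkl','rb')); d=D['scene']; H=np.array([.571,-.210])
ang=lambda p:(np.degrees(np.arctan2(*(p[:2]-H)[::-1])).round(1),np.hypot(*(p[:2]-H)).round(4))
for n,u,v,z in(('tip',266.5,240.2,.142),('mark',261.7,241,.1375),('mark',261.2,242,.1375),('mark',262,241,.1375)): print(n,ang(onz(d,u,v,z)))
# expected pixels of pointer tip at angle a / mark at angle b
for a in(1,-3,-6,-9,-12):
    t=np.radians(a); P=np.r_[H+.0685*np.array([np.cos(t),np.sin(t)]),.142]; Q=P.copy();Q[2]=.1375
    print(a,proj(d,[P,Q]).round(1).tolist())
# bright/low-saturation clip pixels
hsv=cv2.cvtColor(d['frame'],cv2.COLOR_BGR2HSV)
print(hsv[234:250,254:272,2]); print(hsv[234:250,254:272,1])
```

```text
tip (np.float64(1.8), np.float64(0.0722))
mark (np.float64(-9.7), np.float64(0.0685))
mark (np.float64(-11.1), np.float64(0.0716))
mark (np.float64(-9.0), np.float64(0.0686))
1 [[265.8, 239.3], [266.0, 240.0]]
-3 [[264.2, 239.7], [264.4, 240.5]]
-6 [[263.0, 240.0], [263.2, 240.7]]
-9 [[261.8, 240.2], [262.0, 241.0]]
-12 [[260.6, 240.4], [260.8, 241.1]]
[[143 145 146 146 147 144 141 135 131 147 172 153 122  88  59  43  28  25]
 [118 118 118 119 119 118 115 106 102 135 181 152 120  61  27  26  22  29]
 [ 93  93  89  90  90  87  89  91  68  94 150 133 111  54  35  40  25  31]
 [111  93  65  58  54  59  99 149 120 138 108 102  99  53  42  68  39  29]
 [148 110  68  48  52 101 139 182 180 189 110  98  97  59  38  72  51  23]
 [140  95  53  47  72 124 159 185 185 202 117  95  95  70  35  46  44  25]
 [ 97  64  38  60  81 140 186 196 165 197 115  77  79  59  28  23  21  25]
 [ 78  47  30  62  90 181 205 198 160 191 112  47  49  31  19  18  17  30]
 [ 64  39  28  46  91 194 198 173 141 165 103  40  29  19  18  16  26  47]
 [ 31  23  21  25  71 163 162 134 120 125  98  46  22  18  20  32  49 
[... 956 characters left out ...]
152 156 100  11  12  10]
 [ 16  16   9  12  14  14  16  17  21  17  20  43  68  74  27   0  45   0]
 [ 16  13   9  11  11  11  15  18  20  20  22  13   0  13  28   0  10   5]
 [  8  11  12   0  14  13  14  17  21  24  21  17  12  14  26  16   0   4]
 [ 33  12   0  18  17  17  19  20  24  22  24  24  11  12   7   5   0   0]
 [ 35  38  34  34  15  19  19  24  22  23  21  20   7  11   4   4   4   4]
 [ 27  30  28  29  29  13  17  15  18  14  11   4   5   9   4   8   4   4]
 [ 25  25  25  26  28  15   7   7   7   4   4   4   0   4   4   4   4   8]
 [ 26  24  25  25  29  21   7   4   4   4   4   4   4   0   8  12  16  20]
 [ 24  26  24  25  27  28   8   8   4   4   4  12   8  13  22  28  29  31]]
```

Converted, 0.009 m / 0.8 = 0.0113, 0.0045 m / 0.8 = 0.0056, 9 degrees / 180 = 0.05.

>>> drive_effector([
  [0.0056,0.0003,0,0,0,0.025,0],
  [0.0113,0.0009,0,0,0,0.05,0],
  [0.0113,0.0009,0,0,0,0.05,0],
  [0.0113,0.0009,0,0,0,0.05,0],
])

```text
time_s: 2.9
eef_pos: [0.5543, -0.156, 0.1481]
tcp_rot: [[0.941, 0.337, 0.004], [0.337, -0.941, -0.005], [0.002, 0.006, -1.0]]
ft_force: [6.1, -10.4, -13.4]
width: 0.0132
grasp_force: 41.3
```

Run:
```python
from h import *
import pickle
D={n:cam(n) for n in("scene","side","wrist")};pickle.dump(D,open('D3.pkl','wb'))
for d in D.values(): print(wheel(d)[:3])
hsv=cv2.cvtColor(D['scene']['frame'],cv2.COLOR_BGR2HSV)
print(hsv[234:250,254:272,2]); print(hsv[234:250,254:272,1])
s=D['scene']['frame'][225:255,245:285]
```

```text
(array([ 0.5703379 , -0.20945752]), np.float64(0.05837872451598001), np.float64(113.3507802080369))
(array([ 0.57062385, -0.20946925]), np.float64(0.05802562653335063), np.float64(112.72260577023971))
(array([ 0.57192824, -0.2104252 ]), np.float64(0.058841572755618), np.float64(111.62449127998818))
[[143 147 147 146 145 146 161 161 154 122 116 111  97  85  58  36  26  26]
 [117 119 120 120 118 129 178 185 181 117  86  79  56  43  29  23  19  28]
 [ 94  92  91  87  84 105 176 178 172 105  48  45  29  23  35  41  25  25]
 [104  71  52  40  39  71 134 131 121 107  56  72  39  22  41  67  36  20]
 [115  71  32  26  46 100 122 109 105 112  62  84  54  26  34  72  51  25]
 [ 92  55  27  41  75 137 178 128 105  99  58  97  81  38  25  47  46  25]
 [ 72  42  29  60  96 179 202 151 113 106  60  88  88  42  19  21  21  24]
 [ 76  44  31  62 102 201 207 161 126 149  87  47  65  33  18  16  17  31]
 [ 64  39  2
[... 1089 characters left out ...]
 14  18  27  24  12   0]
 [ 17  17  16  16  18  15  15   2  28   5   9  16  20  15  14   0  15   8]
 [ 16  13  18  11  16  10  14   8   4  18  20  19  15  12  16  16   0   0]
 [  9   0  22  10  14  13  13  18  21  23  21  22  13  15  26   9   0   4]
 [ 33   0  10  10  23  20  19  22  22  22  24  24  11  12   0   5   4   0]
 [ 36  38  32  34  19  16  22  22  22  24  22  15   7   6   4   4   8   4]
 [ 27  31  29  29  29  15  14  15  12  14  10   4   5   0   4   8   4   4]
 [ 25  25  25  27  30  15   7  10   4   4   4   4   4   4   4   4   4   4]
 [ 26  25  25  25  28  19   7   7   4   0   4   4   4   4   8   8  13  23]
 [ 24  24  24  26  28  27  11   4   8   4   0   8   8  13  22  25  29  30]]
```

Converted, 0.0757 m / 0.8 = 0.0946, -0.057 m / 0.8 = -0.0713, 28.7 degrees / 180 = 0.1594.

>>> drive_effector([
  [0.0015,0,0,0,0,0.0067,0],
  [0.0015,0,0,0,0,0.0067,0.03],
  [0.0015,0,0,0,0,0.0067,0.03],
  [0.0015,0,0,0,0,0.0067,0.03],
  [0.0015,0,-0.05,0,0,0.0067,0.03],
  [0.0015,0.0063,-0.0713,0,0,0.0389,0.03],
  [0.015,0.0375,-0.0713,0,0,0.0778,0.03],
  [0.0275,0.0688,-0.0713,0,0,0.1167,0.03],
  [0.0418,0.0946,-0.0713,0,0,0.1594,0.03],
  [0.0418,0.0946,-0.0713,0,0,0.1594,0.03],
])

```text
time_s: 3.88
eef_pos: [0.6117, -0.2162, 0.2049]
tcp_rot: [[0.987, -0.163, 0.003], [-0.163, -0.987, -0.002], [0.003, 0.001, -1.0]]
ft_force: [-0.7, 0.6, -0.0]
width: 0.03
grasp_force: 0.0
```

>>> drive_effector([
  [0,0,0,0,0,0,0.03],
  [0,0,0,0,0,0,0.03],
])

```text
time_s: 4.05
eef_pos: [0.6091, -0.2131, 0.2046]
tcp_rot: [[0.988, -0.154, -0.0], [-0.154, -0.988, 0.001], [-0.0, -0.0, -1.0]]
ft_force: [0.1, 0.0, 0.4]
width: 0.0298
grasp_force: 0.0
```

Run:
```python
from h import *
import pickle
D={n:cam(n) for n in("scene","side","wrist")};pickle.dump(D,open('D4.pkl','wb'))
for d in D.values(): print(wheel(d)[:3])
w=D['wrist']; q=proj(w,[[.639,-.222,.1375]])[0]; print(q)
x,y=int(q[0]),int(q[1]); x=min(max(x,70),570); y=min(max(y,50),350);print(x,y)
cv2.imwrite('pics/c4.png',cv2.resize(w['frame'][y-50:y+50,x-66:x+66],(792,600),interpolation=cv2.INTER_CUBIC))
```

```text
(array([ 0.5720068 , -0.21083303]), np.float64(0.057661243201968616), np.float64(113.63261870460127))
(array([ 0.57184985, -0.20830877]), np.float64(0.0579462272939536), np.float64(111.86432475735828))
(array([ 0.57370167, -0.20974946]), np.float64(0.05736222792726274), np.float64(111.54893026819443))
[326.97208303 168.726952  ]
326 168
```

View pics/c4.png

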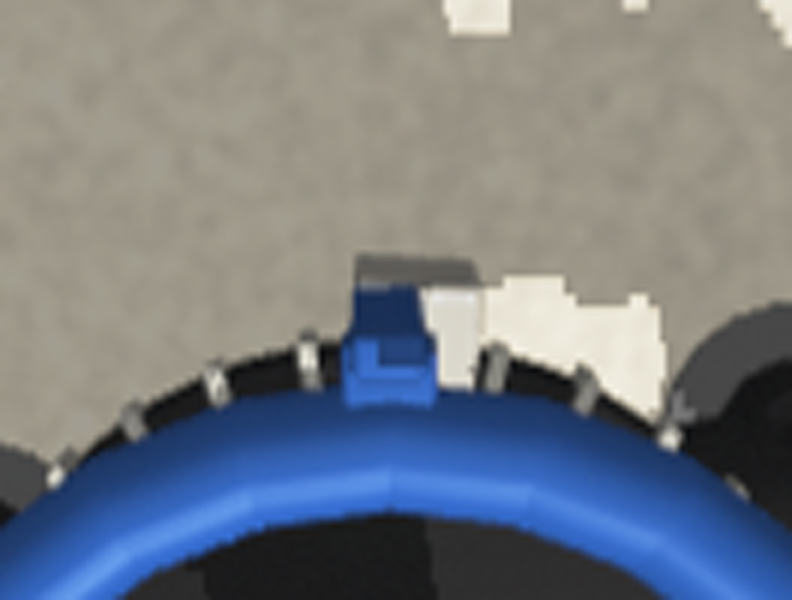

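Close-up: pointer tip centred at crop x≈389, clip spans x≈357–482 (centre ≈ 419). It needs a few more degrees clockwise (to the right here).

Run:
```python
from h import *
import pickle
d=pickle.load(open('D4.pkl','rb'))['wrist']
f=lambda x,y:(260+x/6-.4,118+y/6-.4)
for H in ([.5718,-.2100],[.5737,-.2097]):
    H=np.array(H)
    ang=lambda u,z:(lambda p:(np.degrees(np.arctan2(p[1],p[0])).round(2),np.hypot(*p).round(4)))(onz(d,*f(*u),z)[:2]-H)
    print('tip',ang((389,290),.142),'topR',ang((483,290),.1375),'innerR',ang((474,388),.1375),'skL',ang((357,258),.119),'skR',ang((480,263),.119), 'skL',ang((357,258),.13),'skR',ang((480,263),.13))
    s=robot.read_state()
hsv=cv2.cvtColor(d['frame'],cv2.COLOR_BGR2HSV)
print(hsv[158:186:2,314:346,2]);print(hsv[158:186:2,314:346,1])
```

```text
tip (np.float64(-8.54), np.float64(0.0712)) topR (np.float64(-17.75), np.float64(0.0711)) innerR (np.float64(-18.73), np.float64(0.059)) skL (np.float64(-5.4), np.float64(0.0711)) skR (np.float64(-18.37), np.float64(0.0713)) skL (np.float64(-5.54), np.float64(0.073)) skR (np.float64(-17.57), np.float64(0.0731))
tip (np.float64(-9.02), np.float64(0.0693)) topR (np.float64(-18.47), np.float64(0.0694)) innerR (np.float64(-19.62), np.float64(0.0573)) skL (np.float64(-5.8), np.float64(0.0693)) skR (np.float64(-19.1), np.float64(0.0696)) skL (np.float64(-5.93), np.float64(0.0712)) skR (np.float64(-18.26), np.float64(0.0714))
[[154 152 154 156 158 157 156 156 154 152 150 154 156 157 158 156 152 151
  150 151 152 155 157 156 153 151 149 150 152 153 155 155]
 [156 155 154 157 156 134 118 120 127 127 126 127 128 138 138 139 136 145
  143 142 140 140 151 152 155 155 156 155 156 157 159 157]
 [158 156 154 156 154 106  95  94  94  94  94  94  94  94  94  94  94  94
   94  93  93  93  92  93 101 136 158 157 157 155 156 155]
 [157 155 155 156 153  92 115 112 108 102 102  99  97  96  94  94  93  91

[... 2552 characters left out ...]
6  16  20  23  29  31  27  19  18]
 [ 22  12 142 184 182 185 183 183 182 178 178 179 177 177 177 177 178 177
   73  17  17  16  18  16  17  21  29  25  14  15  24  30]
 [  7   7 123 185 182 184 182 181 180 181 183 181 181 179 181 178 179 182
  127  16  15  16  17  17  18  21   0  14  15  15  14   9]
 [ 12   6 101 186 184 185 184 184 182 181 181 180 180 180 180 181 183 183
  126  17  16  19  16  17  21  15   5  13  17  14   8  16]
 [147 164 173 185 183 184 181 183 181 182 182 180 180 181 180 180 180 180
  172  33   9  14  10   8   2  22  23   6  15  14   9   9]
 [179 183 179 186 182 182 182 182 181 182 180 181 181 179 181 180 178 180
  186 179 181 178 177 179 179 180 181 179 180 178 173 174]]
```

Converted, -0.0619 m / 0.8 = -0.0774, 0.0567 m / 0.8 = 0.0709, -27.4 degrees / 180 = -0.1522.

>>> drive_effector([
  [-0.0188,-0.015,0,0,0,-0.0389,0.03],
  [-0.0388,-0.03,0,0,0,-0.0778,0.03],
  [-0.0575,-0.045,0,0,0,-0.1167,0.03],
  [-0.0774,-0.0605,0,0,0,-0.1522,0.03],
  [-0.0774,-0.0605,0.0063,0,0,-0.1522,0.03],
  [-0.0774,-0.0605,0.0438,0,0,-0.1522,0.03],
  [-0.0774,-0.0605,0.0709,0,0,-0.1522,0.03],
  [-0.0774,-0.0605,0.0709,0,0,-0.1522,0.03],
  [-0.0774,-0.0605,0.0709,0,0,-0.1522,0],
  [-0.0774,-0.0605,0.0709,0,0,-0.1522,0],
])

```text
time_s: 5.03
eef_pos: [0.5556, -0.1557, 0.1481]
tcp_rot: [[0.949, 0.315, -0.001], [0.315, -0.949, 0.002], [-0.0, -0.002, -1.0]]
ft_force: [-2.2, 4.0, -6.5]
width: 0.0132
grasp_force: 38.2
```

>>> drive_effector([
  [0,0,0,0,0,0,0],
  [0,0,0,0,0,0,0],
  [0.002,0,0,0,0,0.0089,0],
  [0.004,0.0001,0,0,0,0.0178,0],
  [0.004,0.0001,0,0,0,0.0178,0],
  [0.004,0.0001,0,0,0,0.0178,0],
  [0.004,0.0001,0,0,0,0.0178,0.03],
  [0.004,0.0001,0,0,0,0.0178,0.03],
  [0.004,0.0001,0,0,0,0.0178,0.03],
  [0.004,0.0001,-0.0438,0,0,0.0178,0.03],
])

```text
time_s: 5.87
eef_pos: [0.5563, -0.1549, 0.1778]
tcp_rot: [[0.965, 0.262, -0.009], [0.262, -0.965, 0.004], [-0.008, -0.006, -1.0]]
ft_force: [-0.0, -0.3, -1.9]
width: 0.0301
grasp_force: 0.0
```

Run:
```python
from h import *
import pickle
D={n:cam(n) for n in("scene","side","wrist")};pickle.dump(D,open('D5.pkl','wb'))
for d in D.values(): print(wheel(d)[:3])
```

```text
(array([ 0.57177251, -0.21034474]), np.float64(0.05796232844300369), np.float64(109.89946444158652))
(array([ 0.57077399, -0.21006719]), np.float64(0.05802252291791715), np.float64(108.77958457363877))
(array([ 0.57187762, -0.21048278]), np.float64(0.05869434256558955), np.float64(109.10884118968244))
```

Converted, 0.0741 m / 0.8 = 0.0926, 0.036 m / 0.8 = 0.045, 26 degrees / 180 = 0.1444.

>>> drive_effector([
  [0,0.005,-0.0188,0,0,0.0167,0.03],
  [0.0113,0.0275,-0.0338,0,0,0.05,0.03],
  [0.0225,0.05,-0.0338,0,0,0.0833,0.03],
  [0.0338,0.0713,-0.0338,0,0,0.1167,0.03],
  [0.045,0.0926,-0.0338,0,0,0.1444,0.03],
  [0.045,0.0926,-0.0338,0,0,0.1444,0.03],
  [0.045,0.0926,-0.0338,0,0,0.1444,0.03],
])

```text
time_s: 6.6
eef_pos: [0.6131, -0.2183, 0.2088]
tcp_rot: [[0.982, -0.187, -0.001], [-0.187, -0.982, 0.0], [-0.001, -0.0, -1.0]]
ft_force: [-0.7, 0.7, 1.0]
width: 0.0297
grasp_force: 0.0
```

Run:
```python
from h import *
import pickle
d=cam('wrist'); pickle.dump(d,open('W6.pkl','wb'));print(wheel(d)[:3])
q=proj(d,[[.639,-.222,.1375]])[0]; print(q)
x,y=int(q[0]),int(q[1]);f=d['frame']
hsv=cv2.cvtColor(f,cv2.COLOR_BGR2HSV)
for r in range(y-10,y+10):
    b=np.nonzero(hsv[r,x-25:x+25,1]>110)[0]+x-25; print(r,b.min() if len(b) else '',b.max() if len(b) else '', hsv[r,x-14:x+22,2])
cv2.imwrite('pics/c6.png',cv2.resize(f[y-35:y+35,x-45:x+45],(630,490),interpolation=cv2.INTER_CUBIC));print(x,y)
```

```text
(array([ 0.57394811, -0.2099368 ]), np.float64(0.057182804595568563), np.float64(108.93915290183153))
[319.41605763 174.11448729]
164   [161 160 159 160 160 156 154 155 158 158 158 158 159 159 159 160 159 157
 159 159 159 159 156 155 151 150 150 153 153 156 157 158 158 157 157 158]
165   [160 159 159 160 159 158 156 154 136 129 138 138 139 139 139 138 138 136
 137 137 137 137 145 144 143 142 152 153 154 156 156 158 157 156 156 155]
166   [159 158 158 159 159 158 153 120 105 100 106 106 106 106 105 106 106 105
 105 105 105 105 110 110 108 109 119 153 152 154 154 156 156 155 155 154]
167   [159 157 157 159 159 157 152 104  94  94  94  94  95  94  94  94  94  95
  94  94  94  94  93  93  92  92  96 138 151 152 153 154 155 156 165 220]
168   [158 157 158 159 159 157 152 106  95  95  95  94  94  95  95  94  94  94
  94  95  94  95  94  93  93  92  94 120 151 151 152 155 157 158 170 234]
169   [156 155 156 1
[... 1654 characters left out ...]
112 167 218 219 215 166 158 138 168 185 210 236 236 236]
180 314 327 [114  80  94  74  73  55  88 188 176  84  97 119 119 119 118 118 118 117
 116 116 114 111  85 118 219 219 213 121  96  91 116 123 190 235 234 235]
181 314 327 [143  63  22  22  22  26  78 185 139 110 132 176 177 177 177 176 176 175
 175 174 173 165 121 112 219 219 211  91  33  81 122 114 138 151 161 184]
182 314 328 [194  57  23  25  23  29  81 185 138 150 142 190 194 195 195 193 194 193
 193 193 192 181 145 166 192 220 211  90  34  86 131 125  83  25  54  86]
183 314 328 [211 106  36  36  36  32  84 191 137 131 143 193 196 197 197 199 199 198
 199 198 196 186 165 182 177 219 211  92  45 105 134 129  58  23  23  22]
319 174
```

View pics/c6.png

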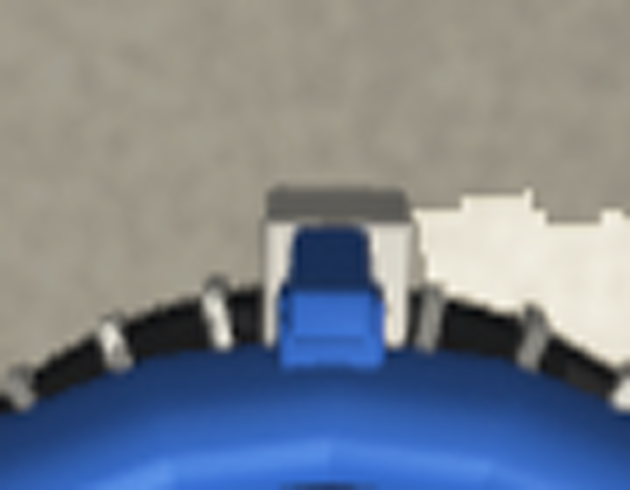

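Close-up: pointer (cols 315.6–326) sits in the middle of the clip (311.7–332.7), off by about 0.8°. That's good enough, so on to the puller.

Converted, -0.29 m / 0.8 = -0.3625, -0.26 m / 0.8 = -0.325, -67 degrees / 180 = -0.3722.

>>> drive_effector([
  [-0.0125,-0.025,-0.0375,0,0,-0.0333,0.03],
  [-0.0375,-0.0625,-0.05,0,0,-0.0722,0.05],
  [-0.0688,-0.1,-0.05,0,0,-0.1111,0.085],
  [-0.1,-0.1375,-0.05,0,0,-0.15,0.085],
  [-0.1313,-0.175,-0.05,0,0,-0.1889,0.085],
  [-0.1625,-0.2125,-0.05,0,0,-0.2278,0.085],
  [-0.1938,-0.25,-0.05,0,0,-0.2667,0.085],
  [-0.225,-0.2875,-0.05,0,0,-0.3056,0.085],
  [-0.25,-0.325,-0.05,0,0,-0.3389,0.085],
  [-0.275,-0.3625,-0.05,0,0,-0.3722,0.085],
])

```text
time_s: 7.48
eef_pos: [0.4491, 0.1102, 0.25]
tcp_rot: [[0.55, 0.835, 0.001], [0.835, -0.55, 0.0], [0.001, 0.001, -1.0]]
ft_force: [0.6, 0.6, -0.4]
width: 0.0852
grasp_force: 0.0
```

Run:
```python
from h import *
s=robot.read_state();print(totool(np.array([.40,.20,.25])-s['eef_pos']))
```

```text
[ 4.79302389e-02 -9.04374971e-02 -7.18680675e-05]
```

Converted, -0.09 m / 0.8 = -0.1125, -0.068 m / 0.8 = -0.085, -33.4 degrees / 180 = -0.1856.

>>> drive_effector([
  [0.015,-0.0275,0,0,0,-0.0389,0.085],
  [0.03,-0.0563,0,0,0,-0.0778,0.085],
  [0.045,-0.085,0,0,0,-0.1167,0.085],
  [0.06,-0.1125,0,0,0,-0.1556,0.085],
  [0.06,-0.1125,0,0,0,-0.1856,0.085],
  [0.06,-0.1125,0,0,0,-0.1856,0.085],
  [0.06,-0.1125,0,0,0,-0.1856,0.085],
])

```text
time_s: 8.07
eef_pos: [0.4026, 0.1986, 0.2498]
tcp_rot: [[0.008, 1.0, 0.001], [1.0, -0.008, -0.0], [-0.0, 0.001, -1.0]]
ft_force: [0.6, 0.4, -0.4]
width: 0.0849
grasp_force: 0.0
```

Run:
```python
from h import *
import pickle
D={n:cam(n) for n in("scene","side","wrist")};pickle.dump(D,open('D7.pkl','wb'))
cv2.imwrite('pics/w7.png',D['wrist']['frame']);print(proj(D['wrist'],[[.397,.227,.098],[.576,.187,.19]]))
```

```text
[[314.12339553 154.65831496]
 [549.89578149 224.36013943]]
```

View pics/w7.png

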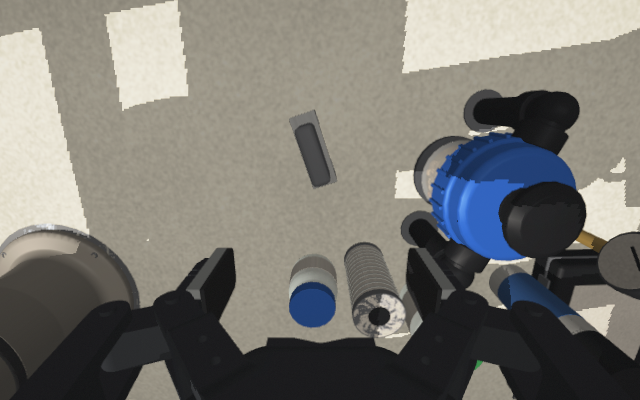

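Wrist: puller grip's top centred at about (311,154), tilted; cap dome at (543,220); gauge at (630,262).

Run:
```python
from h import *
import pickle
D=pickle.load(open('D7.pkl','rb'));D0=pickle.load(open('D0.pkl','rb'));d=D['wrist']
g=cv2.cvtColor(d['frame'],cv2.COLOR_BGR2GRAY)
sub=g[100:200,275:350]; m=(sub<85).astype(np.uint8)
n,l,st,c=cv2.connectedComponentsWithStats(m); k=1+np.argmax(st[1:,4]); print(st[k],c[k]+[275,100])
v,u=np.nonzero(l==k); uv=np.c_[u+275,v+100]
P=np.array([onz(d,*p,.098)[:2] for p in uv]); (cx,cy),(w,h),a=cv2.minAreaRect((P*1e3).astype(np.float32)); print('grip top rect',cx,cy,w,h,a)
m2=((sub<125)).astype(np.uint8); n,l,st,c=cv2.connectedComponentsWithStats(m2); k=1+np.argmax(st[1:,4]);v,u=np.nonzero(l==k); uv=np.c_[u+275,v+100]
P=np.array([onz(d,*p,.054)[:2] for p in uv]); print('all at bridge',cv2.minAreaRect((P*1e3).astype(np.float32)))
# cap: flange ring dark, z .182 
hsv=cv2.cvtColor(d['frame'],cv2.COLOR_BGR2HSV); m=cv2.inRange(hsv,(0,0,0),(180,110,75))[165:275,490:600]
m=cv2.morphologyEx(m,cv2.MORPH_OPEN,np.ones((15,15)));n,l,st,c=cv2.connectedComponentsWithStats(m); k=1+np.argmax(st[1:,4]); print(st[k],c[k])
ct=max(cv2.findContours((l==k).astype(np.uint8),cv2.RETR_EXTERNAL,cv2.CHAIN_APPROX_NONE)[0],key=len)[:,0]+[490,165]
Q=np.array([onz(d,*p,.180)[:2] for p in ct]); s=least_squares(lambda q:np.hypot(*(Q-q[:2]).T)-q[2],[.576,.187,.032],loss='soft_l1',f_scale=.001);print('cap',s.x)
# blue head circle in scene/side at z 150
for n in('scene','side'):
  for dd in(D0[n],D[n]):
    q=proj(dd,[.576,.187,.15])[0]; hs=cv2.cvtColor(dd['frame'],cv2.COLOR_BGR2HSV); v,u=np.nonzero(cv2.inRange(hs,(0,0,0),(180,110,75)));print(n,q)
gq=[onz(d,630,262,z).round(3) for z in(.19,.2,.21)];print(gq)
```

```text
[  20   23   35   64 1299] [312.47267129 154.3456505 ]
grip top rect 395.6524353027344 226.13970947265625 21.015117645263672 63.83350372314453 17.909809112548828
all at bridge ((395.64794921875, 225.0354461669922), (31.49368667602539, 85.87308502197266), 18.08103370666504)
[  15   17   94   93 5986] [59.94269963 62.15419312]
cap [0.58328884 0.18261604 0.03470033]
scene [381.29887797 185.14762408]
scene [381.29887797 185.14762408]
side [285.00015023 162.9999441 ]
side [285.00015023 162.9999441 ]
[array([0.651, 0.153, 0.19 ]), array([0.638, 0.159, 0.2  ]), array([0.626, 0.165, 0.21 ])]
```

Careful with the scale: shifts go in shares of 800 mm and turns go in shares of 180 degrees. That gives: 0.19 m / 0.8 = 0.2375, 0.06 m / 0.8 = 0.075, -18.5 degrees / 180 = -0.1028.

>>> drive_effector([
  [0.0125,-0.0038,0.0375,0,0,-0.0361,0.05],
  [0.025,-0.0075,0.075,0,0,-0.0722,0.05],
  [0.0341,-0.009,0.1125,0,0,-0.1028,0.05],
  [0.0341,-0.009,0.15,0,0,-0.1028,0.05],
  [0.0341,-0.009,0.1938,0,0,-0.1028,0.05],
  [0.0341,-0.009,0.2313,0,0,-0.1028,0.05],
  [0.0341,-0.009,0.2375,0,0,-0.1028,0.05],
  [0.0341,-0.009,0.2375,0,0,-0.1028,0.05],
])

```text
time_s: 8.88
eef_pos: [0.3954, 0.2249, 0.0583]
tcp_rot: [[-0.309, 0.951, -0.004], [0.951, 0.309, -0.002], [-0.0, -0.004, -1.0]]
ft_force: [-0.1, -0.4, 0.0]
width: 0.05
grasp_force: 0.0
```

>>> drive_effector([
  [0,0,0,0,0,0,0],
  [0,0,0,0,0,0,0],
  [0,0,0,0,0,0,0],
  [0,0,0,0,0,0,0],
  [0,0,0,0,0,0,0],
], clamp_n=80)

```text
time_s: 9.3
eef_pos: [0.3975, 0.2261, 0.0613]
tcp_rot: [[-0.311, 0.951, 0.004], [0.951, 0.311, 0.001], [-0.0, 0.004, -1.0]]
ft_force: [0.4, -0.9, 7.3]
width: 0.019
grasp_force: 79.6
```

Run:
```python
from h import *
import pickle
s=robot.read_state();print(totool([0,0,1]),s['grasp_force'])
D={n:cam(n) for n in("scene","side")};pickle.dump(D,open('D8.pkl','wb'))
a=cv2.resize(D['scene']['frame'][130:210,330:430],(400,320),interpolation=cv2.INTER_CUBIC);b=cv2.resize(D['side']['frame'][145:225,200:300],(400,320),interpolation=cv2.INTER_CUBIC)
cv2.imwrite('pics/c8.png',np.hstack([a,b]))
```

```text
[-6.29333727e-05  3.74574519e-03 -9.99992983e-01] 79.6060860157013
```

Converted, -0.18 m / 0.8 = -0.225, 0.0877 m / 0.8 = 0.1096, 33 degrees / 180 = 0.1833.

>>> drive_effector([
  [0,0,-0.025,0,0,0,0],
  [0,0,-0.075,0,0,0,0],
  [0,0,-0.125,0,0,0,0],
  [0,0,-0.175,0,0,0.0222,0],
  [-0.01,0.0213,-0.2125,0,0,0.0556,0],
  [-0.0225,0.045,-0.225,0,0,0.0889,0],
  [-0.035,0.0688,-0.225,0,0,0.1222,0],
  [-0.0463,0.09,-0.225,0,0,0.1556,0],
  [-0.0569,0.1096,-0.225,0,0,0.1833,0],
  [-0.0569,0.1096,-0.225,0,0,0.1833,0],
])

```text
time_s: 10.23
eef_pos: [0.4962, 0.2089, 0.2398]
tcp_rot: [[0.263, 0.965, 0.002], [0.965, -0.263, -0.0], [0.0, 0.002, -1.0]]
ft_force: [-0.6, 0.3, -2.7]
width: 0.0188
grasp_force: 78.9
```

>>> drive_effector([
  [0,0,0,0,0,0,0],
  [0,0,0,0,0,0,0],
])

```text
time_s: 10.4
eef_pos: [0.4929, 0.2098, 0.2396]
tcp_rot: [[0.256, 0.967, -0.001], [0.967, -0.256, -0.0], [-0.0, -0.001, -1.0]]
ft_force: [0.2, 0.4, -1.9]
width: 0.019
grasp_force: 78.9
```

Run:
```python
from h import *
import pickle
D={n:cam(n) for n in("scene","side","wrist")};pickle.dump(D,open('D9.pkl','wb'))
cv2.imwrite('pics/w9.png',D['wrist']['frame']);print(proj(D['wrist'],[.58,.185,.182]))
```

```text
[[444.92035222 216.33642999]]
```

View pics/w9.png

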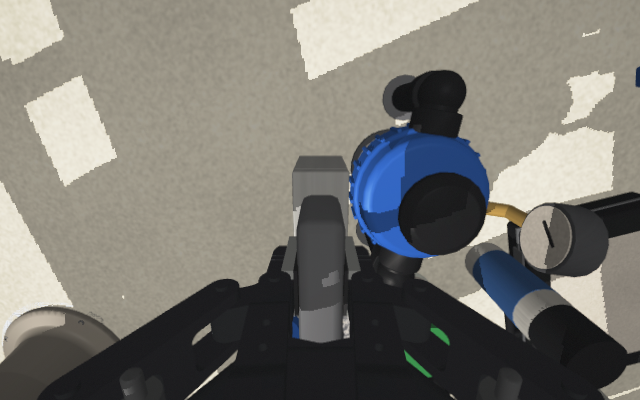

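Wrist: puller held straight, bridge end at (320,157), cap dome centred about (442,213), gauge at (563,240).

Add to h.py:
```python
def capfit(d,guess,z,r=.032,thr=62):
    g=cv2.cvtColor(d['frame'],cv2.COLOR_BGR2GRAY); hs=cv2.cvtColor(d['frame'],cv2.COLOR_BGR2HSV)
    m=((g<thr)&(hs[...,1]<120)).astype(np.uint8)
    q=proj(d,[[*guess,z],[guess[0]+r,guess[1],z],[guess[0],guess[1]+r,z]]); R=1.35*max(np.linalg.norm(q[1]-q[0]),np.linalg.norm(q[2]-q[0]))
    roi=np.zeros_like(m); cv2.circle(roi,tuple(int(x) for x in q[0]),int(R),1,-1); m&=roi
    k=max(3,int(R*.5)); m=cv2.morphologyEx(m,cv2.MORPH_OPEN,cv2.getStructuringElement(cv2.MORPH_ELLIPSE,(k,k)))
    ct=np.vstack(cv2.findContours(m,cv2.RETR_EXTERNAL,cv2.CHAIN_APPROX_NONE)[0])[:,0]
    Q=np.array([onz(d,*p,z)[:2] for p in ct])
    s=least_squares(lambda p:np.hypot(*(Q-p[:2]).T)-r,guess,loss='soft_l1',f_scale=.001)
    s2=least_squares(lambda p:np.hypot(*(Q-p[:2]).T)-p[2],[*guess,r],loss='soft_l1',f_scale=.001)
    return s.x.round(4),s2.x.round(4),np.median(abs(s.fun)).round(4)
```

Run:
```python
from h import *
import pickle
D=pickle.load(open('D9.pkl','rb'));D0=pickle.load(open('D0.pkl','rb'))
for z in(.179,.182): print(z,capfit(D['wrist'],[.58,.185],z))
print('scene',capfit(D['scene'],[.58,.185],.182),'scene0',capfit(D0['scene'],[.58,.185],.182),'side0',capfit(D0['side'],[.58,.185],.182))
d=D['wrist']; s=robot.read_state(); print(s['eef_pos'])
R=np.array(s['tcp_rot']).reshape(3,3)
for p in((296,157),(344,157)): print('bridge end tool',(R.T@(onz(d,*p,s['eef_pos'][2]-.0075)-s['eef_pos'])).round(4))
# head fit: blue
hs=cv2.cvtColor(d['frame'],cv2.COLOR_BGR2HSV); v,u=np.nonzero(cv2.inRange(hs,(100,120,40),(125,255,255))[110:270,330:500]);c=np.array([onz(d,x+330,y+110,.15)[:2] for x,y in zip(u,v)])
h=cv2.convexHull((c*1e3).astype(np.float32)); print(cv2.minEnclosingCircle(h))
```

```text
0.179 (array([0.5789, 0.1852]), array([0.5789, 0.1852, 0.032 ]), np.float64(0.0003))
0.182 (array([0.5779, 0.1865]), array([0.578 , 0.1865, 0.0315]), np.float64(0.0005))
scene (array([0.5848, 0.186 ]), array([0.5825, 0.1872, 0.0284]), np.float64(0.0036)) scene0 (array([0.587 , 0.1868]), array([0.5838, 0.187 , 0.0281]), np.float64(0.0028)) side0 (array([0.5719, 0.1734]), array([0.5723, 0.1688, 0.0396]), np.float64(0.0109))
[0.49294523 0.21002168 0.23984249]
bridge end tool [ 0.0498 -0.013   0.0075]
bridge end tool [0.0497 0.0117 0.0075]
((583.6082763671875, 174.94305419921875), 84.12918853759766)
```

Converted, 0.075 m / 0.8 = 0.0938, 0.06 m / 0.8 = 0.075.

>>> drive_effector([
  [-0.0019,0,0.0256,0,0,0,0],
  [-0.0019,0.0063,0.0256,0,0,0,0],
  [-0.0019,0.0313,0.0256,0,0,0,0],
  [-0.0019,0.0563,0.0256,0,0,0,0],
  [-0.0019,0.075,0.0256,0,0,0,0],
  [-0.0019,0.0938,0.0256,0,0,0,0],
  [-0.0019,0.0938,0.0256,0,0,0,0],
])

```text
time_s: 11.13
eef_pos: [0.568, 0.1881, 0.2193]
tcp_rot: [[0.258, 0.966, 0.001], [0.966, -0.258, -0.0], [0.0, 0.001, -1.0]]
ft_force: [-1.3, -0.3, -1.8]
width: 0.0193
grasp_force: 79.0
```

Converted, 0.014 m / 0.8 = 0.0175, 0.007 m / 0.8 = 0.0088.

>>> drive_effector([
  [0,0.0088,0,0,0,0,0],
  [0,0.0175,0,0,0,0,0],
  [0,0.0175,0,0,0,0,0],
  [0,0.0175,0,0,0,0,0],
])

```text
time_s: 11.47
eef_pos: [0.5792, 0.1855, 0.2192]
tcp_rot: [[0.257, 0.966, -0.0], [0.966, -0.257, 0.0], [-0.0, -0.0, -1.0]]
ft_force: [0.1, -0.7, -2.5]
width: 0.0193
grasp_force: 79.1
```

Run:
```python
from h import *
import pickle
D={n:cam(n) for n in("scene","side","wrist")};pickle.dump(D,open('D10.pkl','wb'))
s=robot.read_state();print(s['eef_pos'],s['ft_force'],totool(np.array([.5785,.1858,0])-[*s['eef_pos'][:2],0]))
```

```text
[0.57894172 0.18563836 0.21924202] [-0.68485488  0.7059736  -1.8568713 ] [ 4.27939685e-05 -4.68421357e-04  7.95739590e-08]
```

Converted, -0.017 m / 0.8 = -0.0213, -0.015 m / 0.8 = -0.0188.

>>> drive_effector([
  [0,0,-0.0063,0,0,0,0],
  [0,0,-0.0113,0,0,0,0],
  [0,0,-0.0138,0,0,0,0],
  [0,0,-0.0163,0,0,0,0],
  [0,0,-0.0188,0,0,0,0],
  [0,0,-0.0213,0,0,0,0],
])

```text
time_s: 12.12
eef_pos: [0.579, 0.1853, 0.2345]
tcp_rot: [[0.257, 0.966, -0.002], [0.966, -0.257, -0.0], [-0.001, -0.002, -1.0]]
ft_force: [2.4, 1.9, -14.0]
width: 0.0194
grasp_force: 79.1
```

>>> drive_effector([
  [0,0,-0.0025,0,0,0,0],
  [0,0,-0.005,0,0,0,0],
  [0,0,-0.0075,0,0,0,0],
  [0,0,-0.0113,0,0,0,0],
  [0,0,-0.015,0,0,0,0],
  [0,0,-0.0188,0,0,0,0],
])

```text
time_s: 12.62
eef_pos: [0.5795, 0.1855, 0.2521]
tcp_rot: [[0.257, 0.966, 0.001], [0.966, -0.257, 0.0], [0.0, 0.001, -1.0]]
ft_force: [0.2, -0.3, -2.9]
width: 0.0192
grasp_force: 80.9
```

>>> drive_effector([
  [0,0,-0.005,0,0,0,0],
  [0,0,-0.0113,0,0,0,0],
  [0,0,-0.0188,0,0,0,0],
  [0,0,-0.0275,0,0,0,0],
  [0,0,-0.0375,0,0,0,0],
  [0,0,-0.0475,0,0,0,0],
  [0,0,-0.0525,0,0,0,0],
  [0,0,-0.0525,0,0,0,0],
])

```text
time_s: 13.28
eef_pos: [0.5799, 0.1855, 0.2947]
tcp_rot: [[0.257, 0.966, 0.003], [0.966, -0.257, 0.0], [0.001, 0.002, -1.0]]
ft_force: [0.1, -0.3, -3.1]
width: 0.0192
grasp_force: 80.9
```

Run:
```python
from h import *
import pickle
D={n:cam(n) for n in("scene","side","wrist")};pickle.dump(D,open('D11.pkl','wb'))
D0=pickle.load(open('D10.pkl','rb'))
for n in('scene','side'):
    q=proj(D[n],[[.579,.1855,.165],[.579,.1855,.24]]).astype(int);print(n,q.tolist())
    for X in(D0,D):
        g=cv2.cvtColor(X[n]['frame'],cv2.COLOR_BGR2HSV); u,v=q[0]; print(g[v-26:v+14:2,u,0],g[v-26:v+14:2,u,2])
```

```text
scene [[381, 183], [384, 168]]
[ 20  20  20  12   0   0   0   0   0  20  20  18 105 120 105   0 100 120
   0 120] [ 40  39  73  87  95  71  59  62  65  79 112  81  23  21  29  27  20  45
  49  50]
[150   0  15  17  30  15 165 120   0   0 111 108 108 108 109 109 109 111
   0 120] [ 61  62 101 103  56  27  21  21  25  21  66 177 181 177 131  90 102  67
  48  50]
side [[285, 158], [285, 137]]
[165 165 150  30  30   0 170   0  26  20  15 150  30  19  30  30  25 114
 113 111] [ 68  93 111 105  98 101  97 100 129 153 137  96  84  90  70  73 130 148
 160 185]
[ 12   6 173   4  21  25  24 173  20  17  20  19 114 110 111 111 110 112
 111 111] [106 114 115 115 114 122 113  70 151 213 217 208 161 169 170 155 163 165
 166 186]
```

Converted, -0.1145 m / 0.8 = -0.1431, -0.1005 m / 0.8 = -0.1256, -36 degrees / 180 = -0.2.

>>> drive_effector([
  [-0.005,-0.0008,0,0,0,-0.0111,0],
  [-0.0138,-0.0021,0,0,0,-0.0278,0],
  [-0.0263,-0.004,0,0,0,-0.0444,0],
  [-0.0413,-0.0063,0,0,0,-0.0667,0],
  [-0.0569,-0.0088,0,0,0,-0.0889,0],
  [-0.0738,-0.0116,0,0,0,-0.1111,0],
  [-0.0913,-0.0143,0,0,0,-0.1333,0],
  [-0.1088,-0.017,0,0,0,-0.1556,0],
  [-0.1256,-0.0198,0,0,0,-0.1778,0],
  [-0.1431,-0.0224,0,0,0,-0.2,0],
])

```text
time_s: 14.27
eef_pos: [0.532, 0.0788, 0.2926]
tcp_rot: [[-0.363, 0.932, -0.001], [0.932, 0.363, 0.0], [0.0, -0.001, -1.0]]
ft_force: [0.3, 0.3, -2.6]
width: 0.019
grasp_force: 80.9
```

Run:
```python
from h import *
s=robot.read_state();print(s['joint_pos']);u=np.array([.41-s['eef_pos'][0],-.20-s['eef_pos'][1],0]);print(np.linalg.norm(u),totool(u)/np.linalg.norm(u))
```

```text
[ 2.60296339e-01  1.87326036e+01  7.88551930e+01  2.97194119e-03
  8.24719282e+01 -2.10408891e+01]
0.3043651308963217 [-7.07896193e-01 -7.06316387e-01  3.75226316e-04]
```

Converted, -0.1 m / 0.8 = -0.125, -0.01 m / 0.8 = -0.0125, -3.5 degrees / 180 = -0.0194.

>>> drive_effector([
  [-0.0125,-0.0125,0,0,0,-0.0194,0],
  [-0.025,-0.025,0,0,0,-0.0389,0],
  [-0.0375,-0.0375,0,0,0,-0.0583,0],
  [-0.05,-0.05,0,0,0,-0.0778,0],
  [-0.0625,-0.0625,0,0,0,-0.0972,0],
  [-0.075,-0.075,0,0,0,-0.1167,0],
  [-0.0875,-0.0875,0,0,0,-0.1361,0],
  [-0.1,-0.1,0,0,0,-0.1556,0],
  [-0.1125,-0.1125,0,0,0,-0.175,0],
  [-0.125,-0.125,0,0,0,-0.1944,0],
])

```text
time_s: 15.1
eef_pos: [0.4747, -0.0505, 0.2927]
tcp_rot: [[-0.832, 0.555, -0.001], [0.555, 0.832, 0.0], [0.001, -0.0, -1.0]]
ft_force: [0.4, -0.1, -2.9]
width: 0.019
grasp_force: 80.9
```

Run:
```python
from h import *
s=robot.read_state();u=np.array([.41-s['eef_pos'][0],-.20-s['eef_pos'][1],0]);print(np.linalg.norm(u),totool(u))
```

```text
0.16293291541318466 [-2.92262256e-02 -1.60290244e-01  2.20640587e-05]
```

Converted, -0.134 m / 0.8 = -0.1675, -0.123 m / 0.8 = -0.1538, -32 degrees / 180 = -0.1778.

>>> drive_effector([
  [-0.0033,-0.0175,0,0,0,-0.0194,0],
  [-0.0063,-0.035,0,0,0,-0.0389,0],
  [-0.0096,-0.0525,0,0,0,-0.0583,0],
  [-0.0125,-0.07,0,0,0,-0.0778,0],
  [-0.0163,-0.0875,0,0,0,-0.0972,0],
  [-0.0191,-0.105,0,0,0,-0.1167,0],
  [-0.0225,-0.1225,0,0,0,-0.1361,0],
  [-0.025,-0.1388,0,0,0,-0.15,0],
  [-0.0281,-0.1538,0,0,0,-0.1667,0],
  [-0.0306,-0.1675,0,0,0,-0.1778,0],
])

```text
time_s: 15.93
eef_pos: [0.4204, -0.1754, 0.2928]
tcp_rot: [[-1.0, 0.031, -0.001], [0.031, 1.0, 0.0], [0.001, 0.0, -1.0]]
ft_force: [-0.3, -0.2, -2.3]
width: 0.0193
grasp_force: 80.9
```

>>> drive_effector([
  [-0.0088,-0.0088,0,0,0,-0.0056,0],
  [-0.0138,-0.0138,0,0,0,-0.0094,0],
  [-0.0156,-0.0156,0,0,0,-0.0094,0],
  [-0.0156,-0.0156,0,0,0,-0.0094,0],
  [-0.0156,-0.0156,0,0,0,-0.0094,0],
])

```text
time_s: 16.35
eef_pos: [0.4332, -0.1873, 0.2928]
tcp_rot: [[-1.0, 0.003, -0.0], [0.003, 1.0, 0.001], [0.0, 0.001, -1.0]]
ft_force: [-0.8, 0.2, -2.5]
width: 0.019
grasp_force: 80.9
```

Run:
```python
from h import *
import pickle
D={n:cam(n) for n in("scene","side","wrist")};pickle.dump(D,open('D12.pkl','wb'))
s=robot.read_state();p=s['eef_pos'];u=np.array([.41-p[0],-.20-p[1],0]);print(p,np.round(s['tcp_rot'],3).tolist(),totool(u))
# mat corners from wrist/side: dark region on z=.004
for n in('wrist','side','scene'):
    d=D[n]; g=cv2.cvtColor(d['frame'],cv2.COLOR_BGR2GRAY); m=(g<40).astype(np.uint8)
    v,u=np.nonzero(m); P=np.array([onz(d,x,y,.004)[:2] for x,y in zip(u,v)]); k=(P[:,0]>.33)&(P[:,0]<.5)&(P[:,1]>-.345)&(P[:,1]<-.14); P=P[k]
    if len(P): print(n,len(P),np.percentile(P,[1,99],axis=0).round(3).tolist())
```

```text
[ 0.43302588 -0.18722942  0.29308687] [[-1.0, 0.003, -0.0], [0.003, 1.0, 0.0], [0.0, 0.0, -1.0]] [ 2.29865378e-02 -1.28412672e-02 -1.14830359e-06]
wrist 9160 [[0.349, -0.318], [0.495, -0.155]]
side 472 [[0.352, -0.316], [0.487, -0.159]]
scene 1057 [[0.352, -0.316], [0.496, -0.151]]
```

Converted, 0.023 m / 0.8 = 0.0288, 0.017 m / 0.8 = 0.0213.

>>> drive_effector([
  [0.005,-0.0025,0,0,0,0,0],
  [0.0125,-0.0075,0,0,0,0,0],
  [0.0213,-0.0125,0,0,0,0,0],
  [0.0288,-0.016,0,0,0,0,0],
  [0.0288,-0.016,0,0,0,0,0],
  [0.0288,-0.016,0,0,0,0,0],
])

```text
time_s: 17.0
eef_pos: [0.4095, -0.2008, 0.2933]
tcp_rot: [[-1.0, 0.005, 0.001], [0.005, 1.0, -0.0], [-0.001, -0.0, -1.0]]
ft_force: [0.1, -0.1, -2.5]
width: 0.0188
grasp_force: 80.9
```

Run:
```python
from h import *
import pickle
D={n:cam(n) for n in("scene","side","wrist")};pickle.dump(D,open('D13.pkl','wb'))
p=np.array(robot.read_state()['eef_pos']);print(p)
zf=p[2]-.0613
for n in('side','scene'):
    d=D[n];g=cv2.cvtColor(d['frame'],cv2.COLOR_BGR2GRAY)
    for z in(zf+.036,zf+.03,zf+.01,zf+.003,zf-.004,zf-.008,zf-.014,zf-.018,zf-.026,zf-.034):
        q=proj(d,[*p[:2],z])[0].round().astype(int); print(n,round(z-zf,3),q,g[q[1],q[0]-20:q[0]+21:2])
```

```text
[ 0.41006305 -0.20046042  0.29317804]
side 0.036 [331 204] [132 175 172 160 161 154 141 149 152 132 109  96  91  68  83  90  87 108
 133  76  62]
side 0.03 [331 206] [145 170 167 171 164 156 149 133 108  79  58  61  71  68  92  90  94 133
 150  71  49]
side 0.01 [330 214] [153 125 157 164 167 146  77  42  45  37  43  41  44  44  46  40  39  78
 112 112 113]
side 0.003 [330 216] [147 100 118 153 168 146  73  41  43  46  42  44  46  48  45  39  43  87
 115 112 124]
side -0.004 [330 219] [115  92  91  94 123 140  72  40  54  56  59  44  49  45  38  39  65 111
 121 117 119]
side -0.008 [330 220] [100  87  85  92  98 116  67  49  55  60  48  48  49  50  40  47  84 115
 119 118 120]
side -0.014 [330 222] [105  97  89  90  96  95  64  52  54  55  53  49  43  42  53  85 114 119
 116 131 163]
side -0.018 [330 224] [108 113 104  91  92  96  83  77  55  41  47  44  41  43  89 118 114 115
 131 189 207]
side -0.026 [3
[... 597 characters left out ...]
03 100  53  64 210 219 216
 214 211 197]
scene -0.004 [246 163] [215 217 216 217 211  78  31  51 104  94  98  90  95  64 117 203 201 196
 156 153 147]
scene -0.008 [246 164] [215 217 217 216 214 121  29  30 110  93  97  94  94  82 133 165 156 154
 148 146 147]
scene -0.014 [246 165] [215 216 215 216 218 161  39  27  74  96  97  96  94 100 142 148 147 147
 148 147 148]
scene -0.018 [246 166] [216 216 215 216 219 190  98  36  59  96  97  96  94 101 145 148 146 147
 147 146 147]
scene -0.026 [247 167] [216 216 214 217 217 198 135  43  87  95  98  95  94 121 148 149 147 147
 145 146 147]
scene -0.034 [247 169] [215 217 215 215 204 198 168 114  95  96  97  95  94 115 146 147 146 148
 147 147 145]
```

Converted, 0.193 m / 0.8 = 0.2413, 0.095 m / 0.8 = 0.1188.

>>> drive_effector([
  [0,0,0.01,0,0,0,0],
  [0,0,0.03,0,0,0,0],
  [0,0,0.0563,0,0,0,0],
  [0,0,0.0875,0,0,0,0],
  [0,0,0.1188,0,0,0,0],
  [0,0,0.15,0,0,0,0],
  [0,0,0.1813,0,0,0,0],
  [0,0,0.2088,0,0,0,0],
  [0,0,0.2288,0,0,0,0],
  [0,0,0.2413,0,0,0,0],
])

```text
time_s: 17.98
eef_pos: [0.4091, -0.1995, 0.0977]
tcp_rot: [[-1.0, 0.003, -0.003], [0.003, 1.0, 0.002], [0.003, 0.002, -1.0]]
ft_force: [0.4, -1.2, -2.9]
width: 0.0189
grasp_force: 80.8
```

>>> drive_effector([
  [0,0,0.0063,0,0,0,0],
  [0,0,0.0113,0,0,0,0],
  [0,0,0.015,0,0,0,0],
  [0,0,0.0188,0,0,0,0],
  [0,0,0.0225,0,0,0,0],
  [0,0,0.0263,0,0,0,0],
  [0,0,0.0313,0,0,0,0],
  [0,0,0.0338,0,0,0,0],
  [0,0,0.0338,0,0,0,0],
])

```text
time_s: 18.73
eef_pos: [0.4098, -0.2003, 0.0727]
tcp_rot: [[-1.0, 0.003, -0.0], [0.003, 1.0, 0.0], [0.0, 0.0, -1.0]]
ft_force: [-0.2, 0.2, -1.3]
width: 0.0189
grasp_force: 80.8
```

Converted, -0.02 m / 0.8 = -0.025, -0.008 m / 0.8 = -0.01.

>>> drive_effector([
  [0,-0.0038,0,0,0,0,0],
  [0,-0.01,0,0,0,0,0],
  [0,-0.0175,0,0,0,0,0],
  [0,-0.025,0,0,0,0,0],
  [0,-0.025,0,0,0,0,0],
])

```text
time_s: 19.15
eef_pos: [0.4103, -0.222, 0.0733]
tcp_rot: [[-1.0, 0.005, 0.001], [0.005, 1.0, -0.001], [-0.001, -0.001, -1.0]]
ft_force: [-0.3, -0.5, -1.0]
width: 0.0192
grasp_force: 80.9
```

Run:
```python
from h import *
import pickle
D={n:cam(n) for n in("scene","side","wrist")};pickle.dump(D,open('D14.pkl','wb'))
d=D['side'];g=cv2.cvtColor(d['frame'],cv2.COLOR_BGR2GRAY)
print(robot.read_state()['ft_force'])
```

```text
[ 0.58120013 -0.89280387 -1.94149804]
```

>>> drive_effector([
  [0,-0.0063,0,0,0,0,0],
  [0,-0.0175,0,0,0,0,0],
  [0,-0.03,0,0,0,0,0],
  [0,-0.0425,0,0,0,0,0],
  [0,-0.055,0,0,0,0,0],
  [0,-0.065,0,0,0,0,0],
  [0,-0.0725,0,0,0,0,0],
  [0,-0.075,0,0,0,0,0],
  [0,-0.075,0,0,0,0,0],
])

```text
time_s: 20.05
eef_pos: [0.4096, -0.281, 0.073]
tcp_rot: [[-1.0, 0.004, 0.0], [0.004, 1.0, 0.0], [-0.0, 0.0, -1.0]]
ft_force: [0.1, -0.8, -2.1]
width: 0.019
grasp_force: 80.9
```

Run:
```python
from h import *
import pickle
D={n:cam(n) for n in("scene","side","wrist")};pickle.dump(D,open('D15.pkl','wb'))
for n in D: 
    try: print(n,capfit(D[n],[.41,-.20],.036,thr=45))
    except Exception as e: print(n,e)
d=D['wrist'];q=proj(d,[[.41,-.20,.036],[.41,-.20,.004]]).astype(int);print(q)
u,v=q[0]
g=cv2.cvtColor(d['frame'],cv2.COLOR_BGR2GRAY);print(g[max(v-60,0):v+60:6,max(u-70,0):u+70:6])
```

```text
scene (array([ 0.3989, -0.2015]), array([ 0.3975, -0.2013,  0.0286]), np.float64(0.0053))
side (array([ 0.4178, -0.2154]), array([ 0.4162, -0.2112,  0.0261]), np.float64(0.0047))
wrist (array([ 0.4103, -0.2011]), array([ 0.4112, -0.2006,  0.0307]), np.float64(0.0008))
[[441 224]
 [424 208]]
[[ 45  45  45  46  46  47  46  45  47  45  46  46  46  44  45  46  46  46
   46  46  45 214 214 218]
 [ 45  46  46  47  47  46  45  47  45  45  46  46  45  45  45  47  46  45
   45  45  46 215 220 220]
 [ 45  46  46  46  46  46  46  46  46  46  43  35  37  36  46  46  46  46
   46  46  45 219 220 219]
 [ 46  46  46  46  46  46  46  46  32  38  39  39  39  39  39  38  40  46
   46  46 103 218 222 216]
 [ 48
[... 911 characters left out ...]
46  47  45  36  36  37  39  39  40  38  39  39  38  39  39  38  38
   41 220 216 220 220 220]
 [ 46  45  45  45  45  36  37  38  39  39  39  39  39  39  39  39  39  36
   45 216 220 216 220 221]
 [ 46  45  45  46  45  42  35  35  40  38  38  39  38  39  39  39  37  45
   45 216 218 219 220 220]
 [ 60  46  44  46  46  46  46  36  36  35  38  39  39  37  36  45  45  45
   44 214 216 214 218 221]
 [ 69  46  45  47  46  46  45  46  45  38  37  36  41  47  45  44  45  46
  128 217 217 216 214 221]
 [ 70  45  46  45  47  45  45  46  44  45  45  46  46  46  45  45  46  45
  198 220 219 213 217 216]
 [ 70  70  44  46  45  45  46  51  46  44  46  46  45  45  46  45  45  44
  215 220 220 220 212 217]]
```

Converted, 0.0075 m / 0.8 = 0.0094, 0.005 m / 0.8 = 0.0063.

>>> drive_effector([
  [0,0,0.0038,0,0,0,0],
  [0,0,0.0063,0,0,0,0],
  [0,0,0.0081,0,0,0,0],
  [0,0,0.0094,0,0,0,0],
  [0,0,0.0094,0,0,0,0],
  [0,0,0.0094,0,0,0,0],
])

```text
time_s: 20.7
eef_pos: [0.4097, -0.2804, 0.0656]
tcp_rot: [[-1.0, 0.003, 0.0], [0.003, 1.0, 0.0], [-0.0, 0.0, -1.0]]
ft_force: [0.4, -0.7, -2.1]
width: 0.0193
grasp_force: 81.0
```

Converted, 0.001 m / 0.8 = 0.0013, 0.0005 m / 0.8 = 0.0006.

>>> drive_effector([
  [0,0,0.0006,0,0,0,0],
  [0,0,0.0013,0,0,0,0],
  [0,0,0.0013,0,0,0,0],
  [0,0,0.0013,0,0,0,0],
])

```text
time_s: 21.03
eef_pos: [0.4098, -0.2805, 0.0653]
tcp_rot: [[-1.0, 0.003, 0.001], [0.003, 1.0, -0.0], [-0.001, -0.0, -1.0]]
ft_force: [-1.7, 0.7, 5.4]
width: 0.019
grasp_force: 82.1
```

Contact. Release and retreat upward.

Converted, -0.2 m / 0.8 = -0.25, -0.17 m / 0.8 = -0.2125.

>>> drive_effector([
  [0,0,0,0,0,0,0.024],
  [0,0,0,0,0,0,0.03],
  [0,0,0,0,0,0,0.04],
  [0,0,0,0,0,0,0.04],
  [0,0,-0.0188,0,0,0,0.04],
  [0,0,-0.0625,0,0,0,0.04],
  [0,0,-0.1125,0,0,0,0.04],
  [0,0,-0.1625,0,0,0,0.04],
  [0,0,-0.2125,0,0,0,0.04],
  [0.025,0,-0.25,0,0,0,0.04],
])

```text
time_s: 21.87
eef_pos: [0.3918, -0.2809, 0.268]
tcp_rot: [[-1.0, 0.002, 0.004], [0.002, 1.0, -0.003], [-0.004, -0.003, -1.0]]
ft_force: [-1.0, -0.2, 0.0]
width: 0.0401
grasp_force: 0.0
```

>>> drive_effector([
  [0,0,-0.025,0,0,0,0.04],
  [0,0,-0.025,0,0,0,0.04],
  [0,0,-0.025,0,0,0,0.04],
])

```text
time_s: 22.12
eef_pos: [0.3899, -0.2807, 0.2855]
tcp_rot: [[-1.0, 0.004, 0.002], [0.004, 1.0, -0.002], [-0.002, -0.002, -1.0]]
ft_force: [0.0, -0.6, -0.7]
width: 0.0398
grasp_force: 0.0
```

Run:
```python
from h import *
import pickle
D={n:cam(n) for n in("scene","side","wrist")};pickle.dump(D,open('D16.pkl','wb'))
D0=pickle.load(open('D0.pkl','rb'))
d=D['wrist'];print('cap',capfit(d,[.41,-.20],.036,thr=43))
for n in('scene','side','wrist'):
    print(n,wheel(D[n])[:3])
q=proj(d,[[.41,-.2805,.102]])[0].astype(int);print(q)
u,v=q;g=cv2.cvtColor(d['frame'],cv2.COLOR_BGR2GRAY).astype(int)
for z,lo,hi in((.102,60,95),):
    sub=g[v-70:v+70,u-70:u+70]; m=((sub>54)&(sub<125)).astype(np.uint8); n,l,st,c=cv2.connectedComponentsWithStats(m)
    k=l[70,70] or 1+np.argmax(st[1:,4]); y,x=np.nonzero(l==k); P=np.array([onz(d,a+u-70,b+v-70,.058)[:2] for a,b in zip(x,y)]); print(st[k],cv2.minAreaRect((P*1e3).astype(np.float32)))
# bystanders: change between first and now in scene/side near each
for n in('scene','side'):
    df=cv2.absdiff(D0[n]['frame'],D[n]['frame']).max(2)
    for nm,P in dict(jarL=(.562,-.007,.06),jarS=(.387,.035,.05),cart=(.473,.057,.06),jside=(.484,.483,.05),can=(.68,.019,.1),bot=(.509,-.45,.09)).items():
        a,b=proj(D[n],P)[0].astype(int); print(n,nm,(df[b-15:b+16,a-15:a+16]>40).mean().round(2),end='; ')
```

```text
cap (array([ 0.4089, -0.2011]), array([ 0.41  , -0.2014,  0.0418]), np.float64(0.0096))
scene (array([ 0.5717317 , -0.21045804]), np.float64(0.05783735017386589), np.float64(110.1049363784462))
side (array([ 0.57084366, -0.20655577]), np.float64(0.05834296947974648), np.float64(111.57706599109272))
wrist (array([ 0.57620581, -0.2116744 ]), np.float64(0.058461578440075594), np.float64(nan))
[319 193]
[  59   23   24   73 1616] ((408.894287109375, -280.6177978515625), (30.598146438598633, 95.521728515625), 89.70748138427734)
scene jarL 0.0; scene jarS 0.29; scene cart 0.07; scene jside 0.0; scene can 0.0; scene bot 0.0; side jarL 0.01; side jarS 0.0; side cart 0.01; side jside 0.0; side can 0.56; side bot 0.0; h.py:36: RuntimeWarning: Mean of empty slice.
  ph=np.angle(np.exp(3j*a).mean())/3   # spokes at ph+k*120
  ret = ret.dtype.type(ret / rcount)
```

```bash
python3 -c "
from rig import robot
print(robot.hand_in())"
```

```text
the job is handed in; nothing more can be done
None
```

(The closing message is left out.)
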